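# Shut the sensor housing and wedge the tilt plate just off its pads

## Task

The tilt sensor is already in its grey housing on the tilt plate. First swing the housing's clear lid fully shut while the plate is still resting on its pads; then fetch the orange levelling wedge and push it, thin end first and straight, lying flat on the steel base, under the middle of the plate's front edge until that edge just lifts about 2 mm off its two rest pads (the white line across the wedge has then reached the edge). Finish while still holding the wedge there by its grip head, with the wedge alone carrying the plate and the robot not touching plate, housing or lid, and leave the other things on the bench where they are.

Things in the scene. Friction and masses are not known exactly. Their poses are not given: they have to be found in the camera images.
- tilt_base: Fixed steel base plate of the tilt table, 260 (x) x 150 (y) x 10 mm; origin centre of underside on the bench; +x from open front ledge to hinge, z up. The flat top face runs from the ledge (x -130 mm) on under the tilt plate, whose front edge is at x -65. Rest pads 12 x 12 x 8 mm at x -55, y +-58 mm leave a slot 104 wide, 8 mm high. Plate hinge axis along y at x 118, z 18 mm.
- tilt_plate: Aluminium plate 175 x 140 x 10 mm, hinged to the base at its far end, resting by weight on two pads; about 0.9 to 1.4 kg with the grey housing on it. Origin on the hinge axis, level with its underside; at rest its axes are the base's. Plate: x -183 to -8 mm. Housing: x -140 to -30, y +-50, z 10 to 62 mm.
- plate_edge (a point): Middle of the lower front edge of the tilt plate, the edge under which the wedge goes. At rest it is 18 mm above the bench (8 mm above the base's top face); it rises as the plate lifts off its pads.
- lid (a joint): Opening angle (rad) of the housing's lid: 0 fully shut, 0.6 to 1.15 at the start. Stiff hinge: it stays where left; about 1 N at the free edge moves it. Grey frame with clear window, 110 mm from hinge to free edge, 100 wide, 8 thick; a black pull tab 32 mm wide juts 12 mm beyond the free edge.
- lid_hinge (a point): Middle of the lid's hinge axis, on the housing's upper far edge, 80 mm above the bench; the lid's underside lies in the plane through the axis. The frame turns with the lid: -x runs to the free edge, z is its outward normal, y the axis.
- lid_edge (a point): Middle of the lid's free edge on its outer (upper) face: 110 mm from the hinge axis and 8 mm out. Pressing here shuts the lid.
- wedge_grip (a point): Centre of the upright grip head (24 along x, 26 y, 50 high) of the orange wedge, 25 mm above its flat underside; grasp across the 26. x points to the thin tip, 92 mm ahead; z up. Wedge: 104 long, 30 wide, about 0.12 kg, flat on the bench at start. Ramp 80 mm long falls 1 in 8, from 13 mm high at the head to 3 at the tip. White line across it 56 mm behind the tip, 10 mm high there.
- wedge_tip (a point): Middle of the tip of the wedge, on its underside.
- gauge_block_mid (a point): Bystander: centre of a bright steel gauge block 70 x 30 x 20 mm.
- handset_mid (a point): Bystander: centre of a beige handheld module 95 x 60 x 24 mm.
- camera_mid (a point): Bystander: white camera, a 48 mm thick drum 85 mm long on a round foot 96 mm wide, 80 mm high; point 40 mm above its foot's centre.
- screwdriver_grip (a point): Bystander: grip of a red screwdriver 170 mm long.
- remote_mid (a point): Bystander: centre of a small black remote 55 x 34 x 12 mm.
Not all that is in view belongs to the job. Of the things shaped like the part that bears wedge_grip, the orange one is meant.

How it is judged (in metres and radians):
On the way, in this order (a step that is already met when the one before it is completed fails the run):
1. the lid is fully shut while the tilt plate still rests on its pads (value of joint lid below 0.04 rad and z of plate_edge in the frame of tilt_base below 0.0187 m), for 0.2 s.
2. the wedge, lying on the base, lifts the plate's front edge off the pads (z of plate_edge in the frame of tilt_base above 0.019 m and contact force between wedge and tilt_plate above 1 N), for 0.2 s.
At the end, for the whole second after the job is handed in: Fingers hold the wedge; it lies flat on the base, straight (0.2 rad) and within 25 mm of the middle, and alone carries the plate (over 1 N), front edge 1 to 3.5 mm up; lid shut (0.04 rad); robot off plate and lid; all at rest (all of step 2 and z of plate_edge in the frame of tilt_base below 0.0215 m and value of joint lid below 0.04 rad and contact force between wedge and tilt_base above 0.5 N and contact force between the fingers and wedge above 1 N and contact force between each of the fingers, the arm and tilt_plate below 0.3 N and y of wedge_tip in the frame of tilt_base between -0.025 and 0.025 m and angle between the x axis of wedge_grip and the x axis of tilt_base, either way round below 0.2 rad and angle between the z axis of wedge_grip and the z axis of tilt_base, either way round below 0.06 rad and linear speed of wedge below 0.01 m/s and angular speed of tilt_plate below 0.05 rad/s); the arm keeps its last pose, push and grip.
It fails at once if the steel gauge block is moved more than 30 mm (distance of gauge_block_mid from where it was at the start of the episode above 0.03 m).
It fails at once if the beige handset is moved more than 30 mm (distance of handset_mid from where it was at the start of the episode above 0.03 m).
It fails at once if the white camera is moved more than 30 mm (distance of camera_mid from where it was at the start of the episode above 0.03 m).
It fails at once if the screwdriver is moved more than 30 mm (distance of screwdriver_grip from where it was at the start of the episode above 0.03 m).
It fails at once if the black remote is moved more than 30 mm (distance of remote_mid from where it was at the start of the episode above 0.03 m).
It also fails if it takes over 58 s, if anything falls off the work surface, if the arm or the gripper's body presses on something with over 40 N, if the wrist force passes 120 N, or if a joint passes its speed limit or range.

## Robot

A 6-joint arm with a two-finger parallel gripper is mounted at the origin on the work surface. World frame = base frame: x ahead of the robot, y to its left, z up, the work surface at z = 0. Lengths are in mm, angles in rad, forces in N, time in s.
With the tool pointing down it reaches from about 275 to 825 mm from the base axis. Payload 5.2 kg.
Tool frame: the origin (TCP) lies at the very end of the fingers, on their centre line; the grasp point (between the pads) lies 19 mm behind it; z points along the fingers, y is the direction in which the jaws open and shut (so a half turn about z gives the same grasp; the last joint's range is limited). The gripper opens to 93 mm and grips with 3 to 60 N. Pads are 15 mm wide; open, the fingers measure 128 mm over their backs; the gripper's body (75 mm by 188 mm) begins 65 mm behind the grasp point.
Start: joints at [1.138, 0.259, 1.535, -0, 1.348, -0.203], TCP at [125.258, 535.552, 218.653] pointing down, gripper open.
Joint ranges: [-3.14, 3.14], [-0.91, 2.08], [0.19, 2.58], [-1.22, 4.36], [0.22, 2.71], [-3.12, 3.12]. Speed limits (rad/s): [2.57, 2.57, 3.14, 3.14, 3.14, 3.14].

## Interface

Orientations are given as [roll, pitch, yaw] about the fixed x, y, z axes, in that order (R = Rz(yaw) Ry(pitch) Rx(roll)).
In Python, from bench import robot gives the robot as it stands. The module is installed in compiled form; this text tells all that it offers. Calls block until the motion is done:
- robot.move_ptp(position, orientation): joint-space move of the TCP to a pose.
- robot.move_linear(position, ori=None, speed=150, f_stop=None): straight line of the TCP; ori=None keeps the orientation; speed is the mean speed in mm/s. With f_stop (N) it stops when the force on the tool has changed by that much, and returns True; else False.
- robot.move_j(angles): joint-space move.
- robot.move_gripper(opening): opening from 0.0 (shut) to 1.0 (fully open); the grip force is fixed at half the most; returns when the fingers have stopped.
- robot.sleep(seconds).
- robot.inverse_kinematics(position, orientation): joint angles nearest the present ones, or None.
- robot.get_image(name): name is "side" or "top" or "wrist"; returns a dict with "img" (400x640x3 uint8, blue, green, red), "fovy" (degrees; the focal length in pixels is half the picture's height over the tangent of half this angle, whatever the lens; pixels are square), "cx", "cy" (the principal point, pixels), "k1" (the pictures are not rectified: a ray, as slopes to the right and down, at radius r is drawn at 1 + k1 r^2 times it, then the intrinsics apply), "eye" and "orientation" of the camera in the world. Camera axes: x right, y down, z forward; pixel columns grow to the right and rows downward; lengths in mm; the calibration is good to about 2 mm. A picture is of the moment at which its call begins. There is no depth.
A pose or a line that the arm cannot do raises robot.MotionError and nothing moves.
- robot.hand_in(): hands the job in, once; it reports no verdict.
Readings, each from a call of its own:
- robot.current_t(): time.
- robot.current_qpos(): joint angles.
- robot.current_joint_vel(): joint speeds.
- robot.current_joint_efforts(): joint torques, N m.
- robot.current_tcp_pos(): TCP position.
- robot.current_eef_rot(): TCP orientation.
- robot.current_contact_force(): force on the tool from outside, world axes, zero at the start.
- robot.current_ft_torque(): the same for the moment, N m.
- robot.current_gripper_width(): opening from 0.0 (shut) to 1.0 (fully open).
Only numpy, scipy, OpenCV 4.12 (cv2) and the standard library are available. Lean on these libraries where they do the work, as an engineer would, in place of code of your own. Each camera call takes 0.05 s, during which the arm holds its last target. There are 200 camera calls.

## Working session

There is one attempt and no reset: what is moved stays moved. The work goes in short steps, each a Python script; the robot and the scene stay as the last script left them, time stands still between calls to the robot, and variables do not carry over. Pictures are saved under pics/ and viewed, about 8 in all and at most 12, crops included, and the job is handed in when it is done.

```bash
mkdir -p pics; cat > h.py <<'E'
import numpy as np, cv2
from bench import robot
from scipy.spatial.transform import Rotation as Rn
def snap(n,f=None):
    d=robot.get_image(n)
    if f: cv2.imwrite('pics/'+f,d['img'])
    return d
def cam(d):
    f=200/np.tan(np.radians(d['fovy'])/2); return f,np.array(d['eye'],float),Rn.from_euler('xyz',d['orientation']).as_matrix() if np.ndim(d['orientation'])==1 else np.array(d['orientation'])
def ray(d,uv):
    f,e,R=cam(d); p=np.array([(uv[0]-d['cx'])/f,(uv[1]-d['cy'])/f]); q=p.copy()
    for _ in range(30): q=p/(1+d['k1']*(q@q))
    return e,R@np.array([q[0],q[1],1])
def onz(d,uv,z):
    e,v=ray(d,uv); return e+v*(z-e[2])/v[2]
def proj(d,P):
    f,e,R=cam(d); c=R.T@(np.array(P,float)-e); q=c[:2]/c[2]; q=q*(1+d['k1']*(q@q)); return q*f+[d['cx'],d['cy']]
def tri(d1,u1,d2,u2):
    e1,v1=ray(d1,u1);e2,v2=ray(d2,u2)
    s=np.linalg.lstsq(np.c_[v1,-v2],e2-e1,rcond=None)[0]; a=e1+v1*s[0]; b=e2+v2*s[1]; return (a+b)/2,np.linalg.norm(a-b)
E
python3 - <<'E'
from h import *
import pickle
D={}
for n in('top','side'):
    D[n]=snap(n,n+'0.png'); print(n,{k:v for k,v in D[n].items() if k!='img'})
pickle.dump(D,open('D.pkl','wb')); print(robot.current_t(),robot.current_eef_rot())
E
```

```text
top {'fovy': 50.90936627562331, 'cx': 321.1759556495718, 'cy': 200.8811278477451, 'k1': -0.03911261904423378, 'eye': array([ 391.92264018,   -7.31942679, 1233.8399701 ]), 'orientation': array([-3.02997487,  0.01491441, -1.56023246])}
side {'fovy': 53.130034165131505, 'cx': 318.5091371536724, 'cy': 202.98671854375175, 'k1': -0.08165134046997358, 'eye': array([485.78246678, 874.12679349, 818.6512562 ]), 'orientation': array([-2.27259345, -0.02247402, -3.0951181 ])}
0.1 [-3.14001748e+00 -3.08811259e-04  2.91180227e+00]
```

View pics/top0.png

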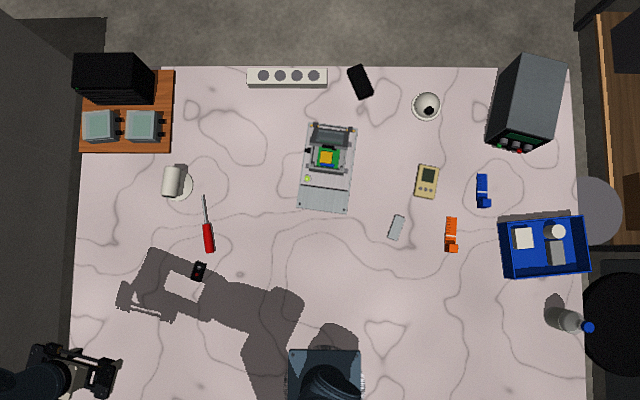

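View pics/side0.png

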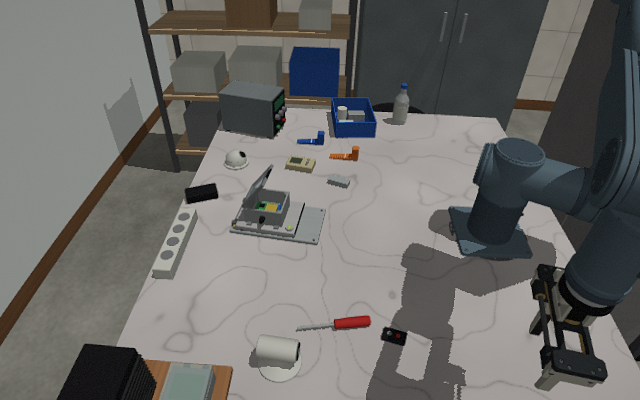

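```bash
python3 - <<'E'
from h import *
import pickle
D=pickle.load(open('D.pkl','rb')); t=D['top']['img'];s=D['side']['img']
r=lambda im,a,b,c,e,k:cv2.resize(im[b:e,a:c],None,fx=k,fy=k,interpolation=cv2.INTER_CUBIC)
A=r(t,285,115,365,220,5); B=r(t,425,165,505,260,4)
S=r(s,225,160,335,250,4)
C=np.zeros((1000,800,3),np.uint8)
W=np.zeros((600,800,3),np.uint8)
W[:525,:400]=A; W[:380,410:730]=B
W[385:,410:]=cv2.resize(S,(390,215))
cv2.imwrite('pics/crop1.png',W)
hsv=cv2.cvtColor(t,cv2.COLOR_BGR2HSV)
m=cv2.inRange(hsv,(5,150,100),(18,255,255)); n,l,st,c=cv2.connectedComponentsWithStats(m)
print([(st[i],c[i]) for i in range(1,n) if st[i][4]>20])
for uv in [(299,206),(348,212),(306,122),(357,129)]: print(uv,onz(D['top'],uv,10))
E
```

```text
[(array([  79,   70,   95,   83, 2267], dtype=int32), array([136.88751654, 120.21702691])), (array([121, 122,   4,   9,  34], dtype=int32), array([122.44117647, 125.76470588])), (array([446, 217,  11,  19, 182], dtype=int32), array([450.86263736, 225.70879121])), (array([445, 236,  11,   8,  55], dtype=int32), array([449.61818182, 238.92727273])), (array([449, 244,   9,   9,  77], dtype=int32), array([453., 248.]))]
(299, 206) [513.24068314  77.20364661  10.        ]
(348, 212) [496.93322433 -66.30540774  10.        ]
(306, 122) [766.64847754  60.43602781  10.        ]
(357, 129) [746.05611305 -92.42295536  10.        ]
```

View pics/crop1.png

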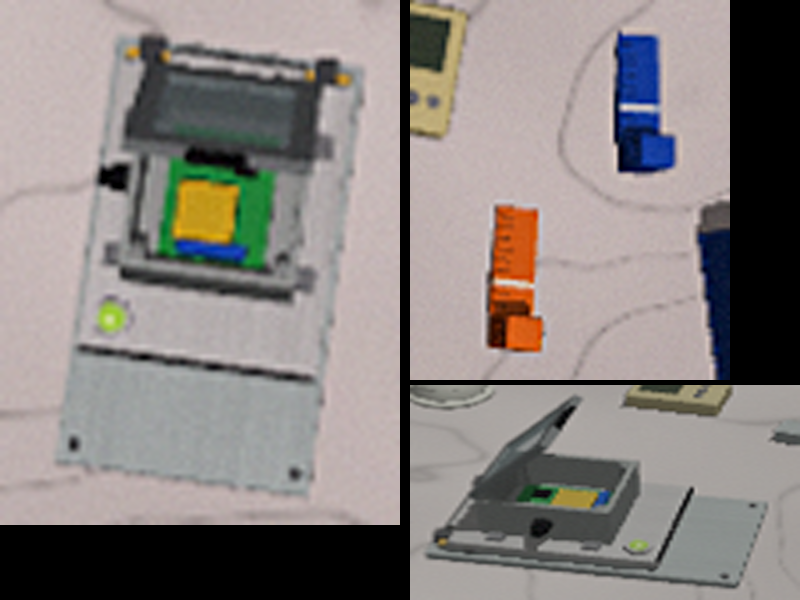

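```bash
python3 - <<'E'
from h import *
import pickle
D=pickle.load(open('D.pkl','rb')); T=D['top'];S=D['side']
px=[(296.4,207.4),(346.4,213.8),(357.6,128.6),(308.4,122.6)]
W=np.array([onz(T,p,10)[:2] for p in px]); B=np.array([(-130,75),(-130,-75),(130,-75),(130,75)],float)
c=W.mean(0); H=B.T@(W-c); a=np.arctan2(H[0,1]-H[1,0],H[0,0]+H[1,1]); R=np.array([[np.cos(a),-np.sin(a)],[np.sin(a),np.cos(a)]])
print('base',c,a,'res',(W-c)-B@R.T)
tb=lambda P:(R.T@(np.array(P)[:2]-c))
for p in [(300.4,184.4),(347.8,191)]: print('plate edge',tb(onz(T,p,18)),tb(onz(T,p,28)))
# side check
for b in [(-130,75),(-130,-75)]: print('side proj',proj(S,[*(R@b+c),10]))
# wedge
print('tip',onz(T,(446.75,216.25),3),onz(T,(457.5,217),3)); print('line',onz(T,(451,236),10)); print('head',onz(T,(453.6,248),50))
h=R@np.array([118-30,0])+c; print('hinge guess',h)
for hx in (88,90):
  for th in np.arange(.6,1.2,.1):
    L=lambda s,y,n: [*(R@np.array([hx-s*np.cos(th)+n*np.sin(th),y])+c),80+s*np.sin(th)+n*np.cos(th)]
    print(hx,round(th,1),'side',[proj(S,L(110,y,8)).round(1) for y in(50,-50)],'top',[proj(T,L(110,y,8)).round(1) for y in(50,-50)],'tab',proj(S,L(122,0,4)).round(1))
E
python3 -c "
import cv2
a=cv2.imread('pics/side0.png')[155:245,225:335]; b=cv2.imread('pics/side0.png')[140:170,320:370]
import numpy as np
W=np.zeros((600,800,3),np.uint8); W[:540,:660]=cv2.resize(a,None,fx=6,fy=6,interpolation=2); W[450:,550:]=cv2.resize(b,None,fx=5,fy=5,interpolation=2)
cv2.imwrite('pics/crop2.png',W)"
```

```text
base [628.20024706  -4.47696019] -0.12314852427579216 res [[ 0.65287792 -1.1634261 ]
 [ 1.64638614  1.28368162]
 [-0.70379027  0.66228485]
 [-1.59547379 -0.78254037]]
plate edge [-61.37122785  71.07327853] [-62.79220301  70.22680227]
plate edge [-62.50336841 -68.84582737] [-63.91503198 -68.54150164]
side proj [317.03433751 241.61607367]
side proj [325.35082426 207.39489333]
tip [ 487.60652193 -356.36851975    3.        ] [ 485.67085902 -387.95003429    3.        ]
line [ 429.6989126  -365.53063836   10.        ]
head [ 395.00345344 -360.40594683   50.        ]
hinge guess [715.53380535 -15.28665938]
88 0.6 side [array([271.2, 191.9]), array([280.2, 170.5])] top [array([308.5, 154.5]), array([346.2, 159.3])] tab [280.1 180.4]
88 0.7 side [array([268.4, 189.1]), array([277.6, 167.9])] top [array([308.7, 151.1]), array([346.6, 156. ])] tab [277.2 177.3]
88 0.8 side [array([265.2, 186.5]), array([274.7, 165.4])] top [array([309. , 147.4]), array([347.2, 152.3])] tab [274.  174.4]
88 0.9 side [array([261.9, 184.2]), array([271.6, 163.1])] top [array([309.4, 143.5]), array([347.7, 148.4])]
[... 342 characters left out ...]
ay([308.6, 153.7]), array([346.2, 158.6])] tab [279.4 180.3]
90 0.7 side [array([267.6, 189. ]), array([276.9, 167.8])] top [array([308.8, 150.3]), array([346.7, 155.2])] tab [276.5 177.2]
90 0.8 side [array([264.5, 186.5]), array([274. , 165.3])] top [array([309.1, 146.7]), array([347.3, 151.6])] tab [273.3 174.3]
90 0.9 side [array([261.1, 184.1]), array([270.9, 163. ])] top [array([309.5, 142.7]), array([347.8, 147.7])] tab [269.8 171.6]
90 1.0 side [array([257.6, 181.9]), array([267.6, 161. ])] top [array([309.9, 138.7]), array([348.4, 143.6])] tab [266.1 169.1]
90 1.1 side [array([253.8, 180. ]), array([264.1, 159.2])] top [array([310.3, 134.4]), array([349. , 139.4])] tab [262.1 166.9]
```

View pics/crop2.png

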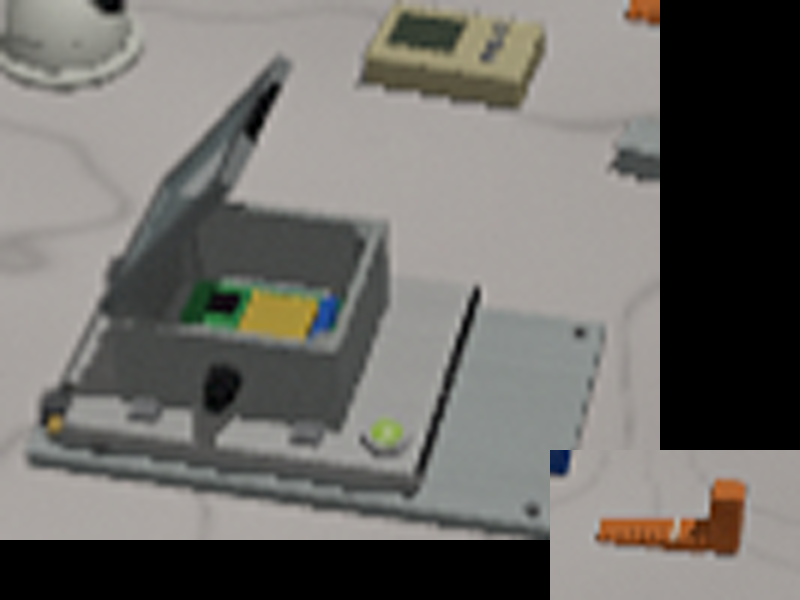

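Candidates for the wedge in the top view: orange at (451,234) and blue at (483,190). I'm taking the orange one. Its tip–head distance measures 92.4 mm against 92 expected, and its tip points toward +x. The lid is at about 0.85 rad. Next I'll shut it.

```bash
cat >> h.py <<'E'
BC=np.array([628.2,-4.5]);BA=-0.123
def bw(x,y,z):
    return [BC[0]+x*np.cos(BA)-y*np.sin(BA),BC[1]+x*np.sin(BA)+y*np.cos(BA),z]
def wb(p):
    d=np.array(p[:2])-BC; return np.array([d[0]*np.cos(BA)+d[1]*np.sin(BA),-d[0]*np.sin(BA)+d[1]*np.cos(BA),p[2]])
ORI=[np.pi,0,BA+np.pi]
E
python3 - <<'E'
from h import *
robot.move_gripper(0)
def P(th,s,n): return bw(88-s*np.cos(th)+n*np.sin(th)+8,0,80+s*np.sin(th)+n*np.cos(th))
robot.move_ptp(bw(40,0,260),ORI)
robot.move_linear(P(.95,106,22),speed=200)
print(robot.current_t(),robot.current_qpos(),robot.current_contact_force())
for th in np.arange(.85,.02,-.1):
    r=robot.move_linear(P(th,102,8),speed=80,f_stop=25)
    print(round(th,2),r,robot.current_contact_force().round(1),wb(robot.current_tcp_pos()).round(1))
    if r: break
print(robot.current_t()); snap('side','side1.png')
E
python3 -c "
import cv2
a=cv2.imread('pics/side1.png')[100:260,200:360]; cv2.imwrite('pics/c3.png',cv2.resize(a,(600,600),interpolation=2))"
```

```text
4.825 [-1.79054864e-01  5.17487568e-01  1.24376775e+00  1.77201367e-05
  1.38017103e+00 -1.62743536e+00] [-0.54913931  0.37303415  0.42964087]
0.85 False [ 0.1 -0.4  0.1] [ 35.3   0.  163.4]
0.75 False [ 0.6 -0.1 -0.3] [ 27.    0.  155.7]
0.65 False [ 0.1 -0.5 -0. ] [ 19.6   0.  148.1]
0.55 False [-0.3  1.1  0.4] [ 13.    0.  139.9]
0.45 False [0.  0.5 0.5] [  7.3   0.  131.3]
0.35 False [ 0.3 -0.5  1.1] [  2.6   0.  122.2]
0.25 False [-0.4  0.5 -0.6] [ -1.2   0.  112.7]
0.15 False [-1.   0.6 -0.8] [ -4.    0.  102.8]
0.05 False [1.  0.1 0.9] [-5.9 -0.  92.6]
7.4833
```

View pics/c3.png

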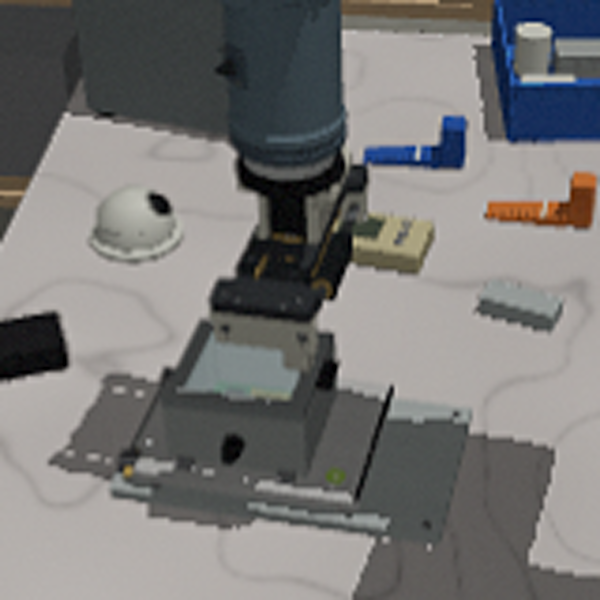

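The view shows the lid down under the fingertips, nearly shut (tab around (325,370) in the crop). I'll press it home and then fetch the wedge.

```bash
python3 - <<'E'
from h import *
p=wb(robot.current_tcp_pos())
r=robot.move_linear(bw(-12,0,80),speed=30,f_stop=18)
print(r,robot.current_contact_force().round(1),wb(robot.current_tcp_pos()).round(1)); robot.sleep(.35)
robot.move_linear(bw(-12,0,200),speed=250)
robot.move_gripper(0.75)
W=[395,-360.4]
robot.move_ptp([W[0],W[1],180],[np.pi,0,-.125+np.pi])
print(robot.current_t(),robot.current_qpos().round(2),robot.current_contact_force().round(1))
snap('side','side2.png'); d=snap('wrist','w2.png')
import pickle; pickle.dump(d,open('w2.pkl','wb'))
E
python3 -c "
import cv2,numpy as np
a=cv2.imread('pics/side2.png')[155:245,225:335]; b=cv2.imread('pics/w2.png')
W=np.zeros((600,720,3),np.uint8); W[:400,:640]=b; W[400:,:300]=cv2.resize(a,(300,200),interpolation=2)
W[400:,300:]=cv2.resize(cv2.imread('pics/side2.png')[130:190,290:416],(420,200))
cv2.imwrite('pics/c4.png',W)"
```

```text
True [-1.7  0.5  7.2] [-7.1 -0.1 88.7]
11.5667 [-0.95  0.26  1.63  0.    1.25 -2.39] [ 0.2  0.1 -0.3]
```

View pics/c4.png

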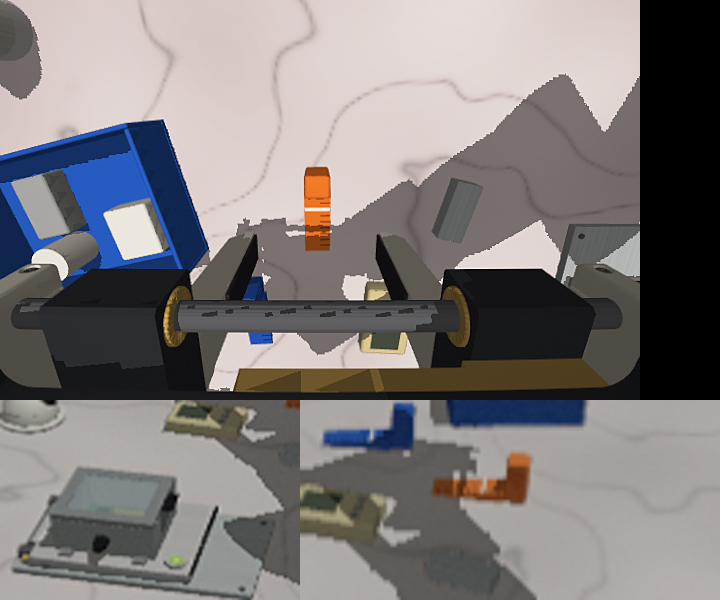

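The lid is flat and shut (contact at z 88.7 mm). The orange wedge is straight between the fingers, head at about (317,183) and tip at about (318,250). I'll check that by ray before descending.

```bash
python3 - <<'E'
from h import *
import pickle
d=pickle.load(open('w2.pkl','rb'))
hsv=cv2.cvtColor(d['img'],cv2.COLOR_BGR2HSV); m=cv2.inRange(hsv,(5,150,60),(18,255,255))[:260]
m[:, :290]=0; m[:,345:]=0
for v in (170,180,190,200,205,215,225,240,246,249):
    x=np.where(m[v])[0]; print(v,x.min() if len(x) else None,x.max() if len(x) else None)
print('line',onz(d,(317.5,209),10),'tip',onz(d,(318,250),0)); print('headtop back/front edge',onz(d,(317,168),50),onz(d,(317,197),50))
E
```

```text
170 306 327
180 304 329
190 304 329
200 304 329
205 304 329
215 305 329
225 305 329
240 305 329
246 306 329
249 306 329
line [ 430.17569622 -361.65423573   10.        ] tip [ 486.66189726 -367.92087332    0.        ]
headtop back/front edge [ 374.73460684 -355.50651344   50.        ] [ 403.98559057 -359.10927935   50.        ]
```

```bash
python3 - <<'E'
from h import *
robot.move_ptp([394.5,-359,80],[np.pi,0,-.115+np.pi])
r=robot.move_linear([394.5,-359,16],speed=100,f_stop=10); print('desc',r)
robot.move_gripper(0.0); print(robot.current_gripper_width()*93,robot.current_tcp_pos().round(1))
p=robot.current_tcp_pos()
robot.move_linear([p[0],p[1],p[2]+100],speed=200)
h=bw(-177,0,116)
robot.move_linear(h,ORI,speed=250)
print(robot.current_gripper_width()*93,robot.current_tcp_pos().round(1),robot.current_contact_force().round(2),robot.current_t())
import pickle; D={n:snap(n,n+'5.png') for n in('wrist','side')}; pickle.dump(D,open('D5.pkl','wb'))
W=np.zeros((600,640,3),np.uint8); W[:400]=D['wrist']['img']; W[400:,:320]=cv2.resize(D['side']['img'][120:245,240:440],(320,200)); cv2.imwrite('pics/c5.png',W)
E
```

```text
desc False
26.06931435531971 [ 394.5 -359.    16. ]
26.039465916617228 [452.4  16.6 115.9] [-1.07  0.35 -2.25] 16.025
```

View pics/c5.png

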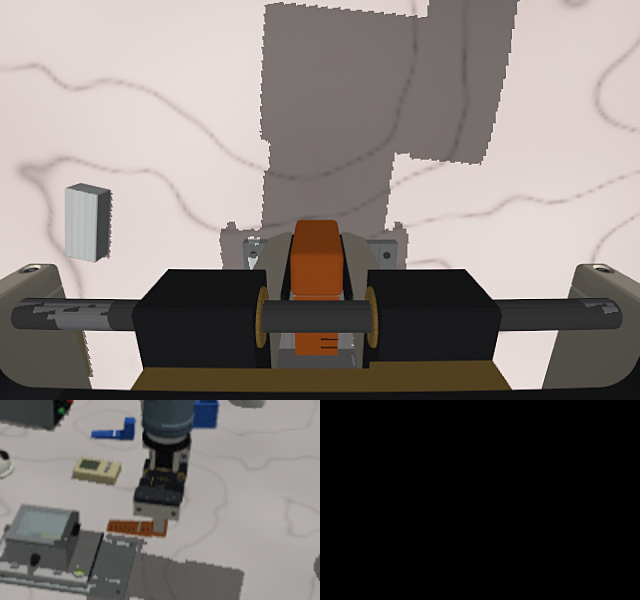

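The wedge is held (26 mm jaw width), and the base holes at (253,255) and (387,254) are symmetric about the hand. I'll lower it onto the ledge and push in.

```bash
python3 - <<'E'
from h import *
F=lambda:np.mean([robot.current_contact_force() for _ in range(5)],0).round(2)
robot.move_linear(bw(-177,0,32),speed=120); f0=F()
r=robot.move_linear(bw(-177,0,23),speed=8,f_stop=4)
robot.sleep(.2); z=robot.current_tcp_pos()[2]; print('down',r,z.round(2),f0,F())
z=max(z,25.6)
for x in range(-165,-124,5):
    r=robot.move_linear(bw(x,0,z),speed=30,f_stop=40); f=F()
    print(x+92,r,f,wb(robot.current_tcp_pos()).round(2))
    if r: break
print(robot.current_t())
E
```

```text
down True 25.67 [ 0.22  0.61 -0.91] [-0.49  0.04  5.27]
-73 False [-0.88 -0.26  2.3 ] [-1.6511e+02  4.0000e-02  2.5570e+01]
-68 False [-0.59  0.18  2.16] [-1.5997e+02 -1.0000e-02  2.5610e+01]
-63 False [-0.99 -0.15  2.81] [-154.9    -0.     25.65]
-58 False [-1.52 -0.12  2.99] [-1.4992e+02 -4.0000e-02  2.5700e+01]
-53 False [-1.42  0.6   5.43] [-1.4506e+02  1.0000e-02  2.5730e+01]
-48 False [-1.94  0.28  5.91] [-1.4016e+02  3.0000e-02  2.5780e+01]
-43 False [-2.35 -1.08  6.55] [-1.3519e+02  5.0000e-02  2.5830e+01]
-38 False [-2.75  0.45  7.45] [-1.3032e+02  3.0000e-02  2.5860e+01]
-33 False [-2.85  0.19  8.14] [-1.2548e+02  4.0000e-02  2.5870e+01]
21.0667
```

```bash
python3 - <<'E'
from h import *
F=lambda:np.mean([robot.current_contact_force() for _ in range(5)],0).round(2)
z=25.7
for x in np.arange(-122,-100.5,3):
    r=robot.move_linear(bw(x,0,z),speed=20,f_stop=40); f=F()
    print(x+92,r,f,wb(robot.current_tcp_pos()).round(2))
    if r: break
robot.sleep(.3); print(robot.current_t(),F())
import pickle; D={n:snap(n,n+'6.png') for n in('wrist','side','top')}; pickle.dump(D,open('D6.pkl','wb'))
W=np.zeros((600,640,3),np.uint8); W[:400]=cv2.resize(D['side']['img'][150:250,230:390],(640,400),interpolation=2); W[400:,:320]=cv2.resize(D['wrist']['img'],(320,200));W[400:,320:]=cv2.resize(D['top']['img'][130:230,245:405],(320,200)); cv2.imwrite('pics/c6.png',W)
E
```

```text
-30.0 False [-3.88  1.03  8.68] [-1.2292e+02  6.0000e-02  2.5880e+01]
-27.0 False [-4.35  0.68 10.64] [-1.1999e+02  7.0000e-02  2.5920e+01]
-24.0 False [-4.080e+00 -1.000e-02  1.013e+01] [-117.28    0.13   25.9 ]
-21.0 False [-8.2   0.78 13.9 ] [-115.46    0.17   25.88]
-18.0 False [-14.38   1.1   20.01] [-114.6     0.23   25.87]
-15.0 False [-14.69   1.59  19.3 ] [-111.98    0.35   25.79]
-12.0 False [-14.79   2.11  20.24] [-109.06    0.41   25.76]
-9.0 False [-15.01   2.13  20.72] [-105.96    0.42   25.8 ]
23.7667 [-14.08   1.32  19.56]
```

View pics/c6.png

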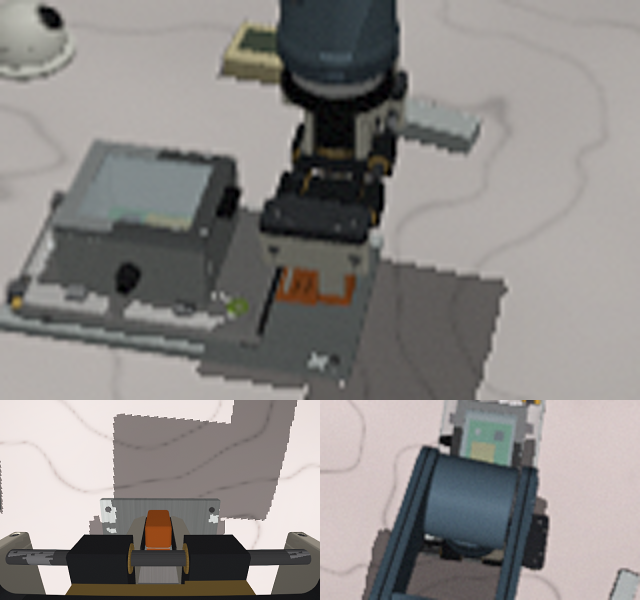

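The wedge is in, with onset at a TCP x of about −117, which is consistent with the edge at −65. The TCP is now at −106, about 51 mm in. The arm is compliant and lags its target, so I'll push about 5 mm more and ease the down-force.

```bash
python3 - <<'E'
from h import *
F=lambda:np.mean([robot.current_contact_force() for _ in range(5)],0).round(2)
x=-101;z=25.7
for i in range(10):
    p=wb(robot.current_tcp_pos())
    if p[0]>-101.8: break
    x+=1.5; z=min(z+.5,27.7)
    robot.move_linear(bw(x,0,z),speed=10,f_stop=40)
    print(x,z,F(),wb(robot.current_tcp_pos()).round(2),robot.current_eef_rot().round(3))
robot.sleep(.4); print(robot.current_t(),F(),wb(robot.current_tcp_pos()).round(2),robot.current_gripper_width()*93)
import pickle; D={n:snap(n,n+'7.png') for n in('wrist','side')}; pickle.dump(D,open('D7.pkl','wb'))
c=cv2.resize(D['side']['img'][195:250,270:340],(700,550),interpolation=2); cv2.imwrite('pics/c7.png',c)
E
```

```text
-99.5 26.2 [-12.43   2.53  13.6 ] [-104.21    0.44   25.79] [ 3.141 -0.011  3.019]
-98.0 26.7 [-10.17   2.08   9.42] [-102.32    0.41   25.79] [ 3.141 -0.01   3.019]
-96.5 27.2 [-7.58  1.49  3.18] [-100.44    0.36   25.81] [ 3.141 -0.01   3.019]
25.2417 [-7.42  1.41  3.33] [-100.46    0.4    25.8 ] 25.739868791178946
```

View pics/c7.png

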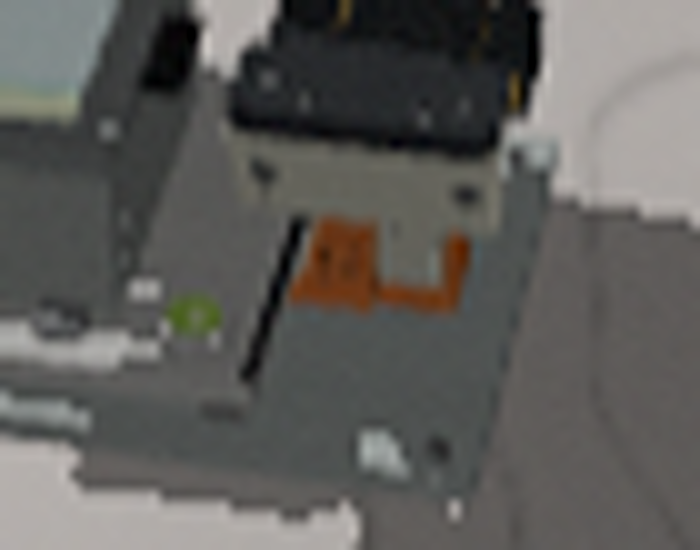

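```bash
python3 - <<'E'
from h import *
robot.sleep(.5); print(wb(robot.current_tcp_pos()).round(2),robot.current_contact_force().round(1),abs(robot.current_joint_vel()).max())
robot.hand_in(); print(robot.current_t())
E
```

```text
[-100.42    0.41   25.81] [-8.   1.   2.4] 0.0015846737012824446
the job is handed in; nothing more can be done
the job is handed in; nothing more can be done
```

I shut the lid while the plate rested on its pads, then pushed the orange wedge in thin end first under the middle of the front edge. I handed the job in still gripping its head. The last reading before hand-in was about 26 s into the 58 s limit.

- **Lid:** it stopped under the fingertips at z 88.7 mm against 88 expected, about 0.007 rad open. It also looked flat in the next view.
- **Wedge position:** the plate's resistance began at a TCP x of about −117 mm in the base frame, where the edge should first meet the ramp. The TCP finished at −100.4 mm, so the tip is about 56 mm under the edge, which puts the lift at about 2 mm. It was 0.4 mm off the middle.
- **Hold:** the arm was at rest with the jaws on the head. Tool force was about 8 N against the push and 2–3 N upwards, so the arm was still pressing the wedge lightly onto the base.

**Not confirmed directly:** the 2 mm lift comes from the push distance and force onset, not from a picture of the gap. In the last side crop the white line was only faintly visible at the plate edge. I took no final picture of the bystanders, but nothing unexpected showed in the forces while I carried the wedge past them.

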